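# Stow the screw jar and hold the spring clamp open over the label

### The arm

A 7-joint arm with a two-finger parallel gripper is mounted at the origin on the work surface. World frame = base frame: x ahead of the robot, y to its left, z up, the work surface at z = 0. Lengths are in m, angles in rad, forces in N, time in s.
With the tool pointing down it reaches from about 0.425 to 0.95 m from the base axis. Payload 4.7 kg.
Tool frame: the origin (TCP) lies at the very end of the fingers, on their centre line; the grasp point (between the pads) lies 19 mm behind it; z points along the fingers, y is the direction in which the jaws open and shut (so a half turn about z gives the same grasp; the last joint's range is limited). The gripper opens to 85 mm and grips with 20 to 120 N. Pads are 22 mm wide; open, the fingers measure 114 mm over their backs; the gripper's body (76 mm by 85 mm) begins 54 mm behind the grasp point. The pads swing forward as they close: fully open they stand 13 mm farther back than shut.
Start: joints at [-1.36, 0.469, -0.049, 1.532, 0.024, 1.141, -0.082], TCP at [0.16, 0.656, 0.231] pointing down, gripper open.
Joint ranges: [-2.59, 2.59], [-0.33, 1.99], [-1.39, 1.29], [0.1, 2.45], [-1.04, 4.18], [0.21, 1.99], [-2.66, 2.66]. Speed limits (rad/s): [2.57, 2.57, 3.14, 3.14, 3.14, 3.14, 3.14].

### API

Orientations are given as a 3x3 rotation matrix whose columns are the frame's x, y, z axes.
In Python, from rig import env, vision gives the robot as it stands. The module is installed in compiled form; this text tells all that it offers.
- The arm moves only by the shell command python3 -m crank 'ROWS' [OPENING] [FORCE]. ROWS is JSON, a list that holds one entry, the list of rows, each a list of 6 numbers: the shift along the tool's x, y, z in cm, then the turn, a rotation vector about the tool's x, y, z in degrees. A call has exactly 5 rows; each row is the pose to reach, as a shift and turn from the pose measured when the call began, along the tool's axes at that moment; what a row does not reach only later rows make up. A row lasts 1/8 s, in which the tool goes at most 62.5 mm and 10.7 degrees, less where a joint would pass 70% of its speed; a pose out of reach is approached as far as the arm can. A call with a gripper value outside its range is refused whole. OPENING is the finger opening in cm, from 0 to 8.54, set as the call begins (- or left out, the last holds). The fingers move at their own pace and stop on an object; FORCE is the grip in N (left out, the last holds). Time passes only in rows, so rows that repeat a pose let the fingers close, or fill a call up. It gives the time, the measured TCP pose, the force and the opening at its end, in the units of the state.
- env.sense(): the state, without advancing time (a new reading comes with each control period).
- vision.capture(name): name is "side" or "top"; returns a dict with "pixels" (420x560x3 uint8, blue, green, red), "vfov" (degrees; the focal length in pixels is half the picture's height over the tangent of half this angle, whatever the lens; pixels are square), "cx", "cy" (the principal point, pixels), "distortion" ([k1, k2, p1, p2, k3] as OpenCV has them; the pictures are not rectified), "extrinsics" (4x4, takes a point from world to camera coordinates). Camera axes: x right, y up, looking along -z (the intrinsics and any distortion apply to the point x, -y, -z); pixel columns grow to the right and rows downward; lengths in m; the calibration is good to about 2 mm. A picture is of the moment at which its call begins. There is no depth.
- env.sign_off(): hands the job in, once; it reports no verdict.
The state is a dict: "time_s": time; "joints": joint angles; "qd": joint speeds; "tau": joint torques, N m; "eef_pos": TCP position; "tcp_rot": TCP orientation; "ft_force": force on the tool from outside, world axes, zero at the start; "torque": the same for the moment, N m; "finger_gap": finger opening in m.
Only numpy, scipy, OpenCV 4.12 (cv2) and the standard library are available. Lean on these libraries where they do the work, as an engineer would, in place of code of your own. Each camera call takes 0.05 s, during which the arm holds its last target. There are 200 camera calls.

### The job

Stand the jar of screws upright in the open drawer, in the free space behind the cardboard label. Then take the orange spring clamp off its rack, squeeze its handles so the jaws gape wide, and bring it gently down over the middle of the label's top edge, one jaw on each side and square to it, until the edge is about half-way up between the jaw tips and the pivot. Finish while still holding it there, squeezed wide open and not touching the cardboard, so that I can slip a stock list in; leave the drawer as far open as it is and everything else where it stands.

Things in the scene. Friction and masses are not known exactly. Their poses are not given: they have to be found in the camera images.
- jar_center (a point): Centre (35 mm above its foot) of the amber jar of screws with a red lid: upright, round, 48 mm across, 70 mm tall, about 0.16 kg, standing on the table; its z axis is the jar's own axis.
- jar: The same jar; origin at the centre of its underside.
- drawer_spot (a point): Point on the open drawer's inner floor (22 mm above the table), middle of the free space. Drawer axes: x from the drawer front into the cabinet, y along the front (robot's left), z up. Label face 75 mm away at -x, cabinet face 60-90 mm at +x, side wall 99 mm at +y, a yellow tray (45 mm tall, fixed in the drawer) 112 mm at -y. Drawer walls rise 76 mm above its floor.
- cab: Blue cabinet, 260 mm deep, 340 mm wide, 120 mm tall; origin under its centre, x pointing to its back. A paint tin stands on its rear right half (100 mm tall). Its one drawer stands open 150 to 180 mm towards the robot and slides with 6 N of friction.
- label_edge (a point): Middle of the top edge of the stiff cardboard label (7 mm thick along x, 110 mm long along y) standing fixed in the drawer just behind its front; its top 50 mm stick out above the drawer front. Axes as for the drawer: x through the thickness, y along the edge, z up. 158 mm above the table.
- label: The same cardboard label; origin at the middle of its lower edge, 136 mm below the top edge, same axes.
- rack: Clamp rack: wooden foot 80 mm (x) by 100 mm (y), 20 mm tall, carrying an upright steel fin 2.5 mm thick (along x), 70 mm long (along y), top edge 85 mm above the table. Origin under the centre of the foot. The clamp sits astride the middle of the fin, handles up.
- clip_pivot (a point): Pivot of the orange and black spring clamp (85 g), two mirrored levers. x: direction in which handles and jaws spread; y: along the pivot pin (30 mm wide); z: from jaws up to handles. Jaws reach 48 mm below the pivot, inner gap at their tips 4.5 mm closed, 26 mm wide open. The solid pivot block reaches 6 mm below the pivot.
- clip: The same clamp, origin at the pivot, same axes. Handles: flat orange plates 28 mm wide (y), 16 to 52 mm above the pivot, grip them 36 mm above it. Closed they lean outwards, 60 mm over their tops; squeezed to the stop their outer faces are parallel and 34 mm apart. Squeezing takes about 5 N at first, 11 N at the stop, on each handle.
- clip_a (a joint): Angle of the clamp's +x lever: 0 closed, 0.25 rad at the stop, wide open (handles squeezed right together). The other lever moves with it, mirrored.
- spray_can: Bystander: spray can 60 mm across, 170 mm tall; origin under its centre.
- tape_roll: Bystander: grey tape roll lying flat, 90 mm across, 24 mm tall; origin under its centre.
- wrench: Bystander: steel wrench lying flat along its x; origin under its middle.
- screwdriver: Bystander: red-handled screwdriver lying along its x; origin under its middle.
- mug: Bystander: blue mug, 80 mm across, 90 mm tall; origin under its centre.
- carton: Bystander: cardboard carton 110 x 150 x 90 mm; origin under its centre.
Mind the look-alikes: they are no part of the job. What is shaped like the jar but purple is not meant.

How it is judged:
On the way, in this order (a step that is already met when the one before it is completed fails the run):
1. the jar stands upright on the drawer floor, let go (x of jar_center in the frame of drawer_spot between -0.075 and 0.1 m and y of jar_center in the frame of drawer_spot between -0.1 and 0.1 m and z of jar_center in the frame of drawer_spot between 0.025 and 0.045 m and angle between jar_center's own z axis and vertical below 0.2 rad and contact force between the fingers and jar below 0.1 N), for 0.2 s.
2. the clamp is squeezed open in the gripper and lifted clear of its rack (value of joint clip_a above 0.15 rad and contact force between the fingers and clip above 2 N and height (world z) of clip_pivot above 0.145 m), for 0.2 s.
At the end, for the whole second after the job is handed in: Jar upright (0.2 rad) on the drawer floor, released. Clamp held by the fingers alone, still, opened over 0.17 rad, not touching label or rack; label's top edge 9-38 mm below the pivot, within 9 mm of the clamp's middle; clamp within 25 mm of mid-edge, square to 0.2 rad; label moved under 20 mm (all of step 1 and value of joint clip_a above 0.17 rad and contact force between the fingers and clip above 3 N and contact force between clip and label below 0.2 N and contact force between clip and rack below 0.1 N and x of label_edge in the frame of clip_pivot between -0.009 and 0.009 m and y of label_edge in the frame of clip_pivot between -0.025 and 0.025 m and z of label_edge in the frame of clip_pivot between -0.038 and -0.009 m and angle between the y axis of clip_pivot and the y axis of label_edge, either way round below 0.2 rad and angle between clip_pivot's own z axis and vertical below 0.25 rad and distance of label_edge from where it was at the start of the episode below 0.02 m and linear speed of clip below 0.03 m/s); the arm keeps its last pose, push and grip.
It fails at once if a bystander is moved by more than 40 mm (distance of any of spray_can, tape_roll, wrench, screwdriver, mug, carton from where it was at the start of the episode above 0.04 m).
It fails at once if the clamp is rammed into the cardboard label (over 15 N) (contact force between clip and label above 15 N).
It also fails if it takes over 67 s, if anything falls off the work surface, if the arm or the gripper's body presses on something with over 40 N, if the wrist force passes 120 N, or if a joint passes its speed limit or range.

## Working session

There is one attempt and no reset: what is moved stays moved. The work goes in short steps, Python scripts to look and compute and a shell command to move; the robot and the scene stay as the last step left them, time stands still between calls to the robot, and variables do not carry over. Pictures are saved under pics/ and viewed, about 8 in all and at most 12, crops included, and the job is handed in when it is done.

```bash
mkdir -p pics
cat > h.py <<'E'
from rig import env, vision
import numpy as np, cv2
def cap(n):
    c=vision.capture(n); im=np.array(c["pixels"],np.uint8); h=im.shape[0]
    f=h/2/np.tan(np.radians(c["vfov"])/2)
    K=np.array([[f,0,c["cx"]],[0,f,c["cy"]],[0,0,1]]); D=np.array(c["distortion"],float)
    E=np.diag([1,-1,-1,1.])@np.array(c["extrinsics"]); return im,K,D,E
def ray(C,uv):
    _,K,D,E=C; p=cv2.undistortPoints(np.array([[uv]],float),K,D)[0,0]
    R=E[:3,:3];t=E[:3,3]; return -R.T@t, R.T@np.array([p[0],p[1],1])
def atz(C,uv,z):
    o,d=ray(C,uv); return o+d*(z-o[2])/d[2]
def proj(C,P):
    _,K,D,E=C; return cv2.projectPoints(np.array(P,float).reshape(-1,1,3),cv2.Rodrigues(E[:3,:3])[0],E[:3,3],K,D)[0][:,0]
def tri(C1,uv1,C2,uv2):
    o1,d1=ray(C1,uv1);o2,d2=ray(C2,uv2)
    s=np.linalg.lstsq(np.c_[d1,-d2],o2-o1,rcond=None)[0]
    a=o1+d1*s[0];b=o2+d2*s[1]; return (a+b)/2,np.linalg.norm(a-b)
def go(P):  # tool-frame shift in cm to reach world P
    s=env.sense(); return np.array(s["tcp_rot"]).T@(np.array(P)-s["eef_pos"])*100
E
python3 - <<'E'
from h import *
np.set_printoptions(precision=4,suppress=True)
s=env.sense()
for k in s: print(k,np.round(s[k],3).tolist())
for n in("side","top"):
    C=cap(n);cv2.imwrite(f"pics/{n}0.png",cv2.resize(C[0],(784,588))); print(n,C[1],C[2],-C[3][:3,:3].T@C[3][:3,3],C[3][2,:3])
E
```

```text
time_s 0.0
joints [-1.36, 0.469, -0.049, 1.534, 0.024, 1.141, -0.082]
qd [0.0, 0.001, -0.001, 0.0, -0.003, 0.001, -0.001]
tau [0.001, -51.03, -0.047, -23.772, 0.011, 0.007, -0.0]
eef_pos [0.16, 0.655, 0.23]
tcp_rot [[-0.971, 0.237, -0.0], [0.237, 0.971, -0.002], [-0.0, -0.002, -1.0]]
ft_force [0.301, -1.681, 0.621]
torque [-0.011, 0.024, -0.04]
finger_gap 0.085
side [[535.1071   0.     286.7794]
 [  0.     535.1071 205.4098]
 [  0.       0.       1.    ]] [-0.0193  0.      0.      0.      0.    ] [-0.1603  1.0995  0.8626] [ 0.4905 -0.7162 -0.4964]
top [[427.7188   0.     280.0966]
 [  0.     427.7188 214.2647]
 [  0.       0.       1.    ]] [-0.1327  0.      0.      0.      0.    ] [ 0.3314 -0.0015  1.5031] [ 0.1618 -0.0056 -0.9868]
```

View pics/side0.png

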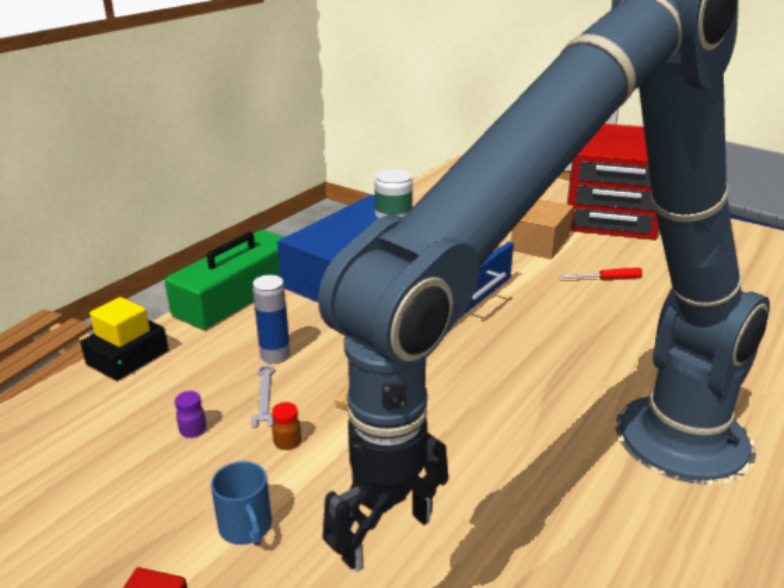

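View pics/top0.png

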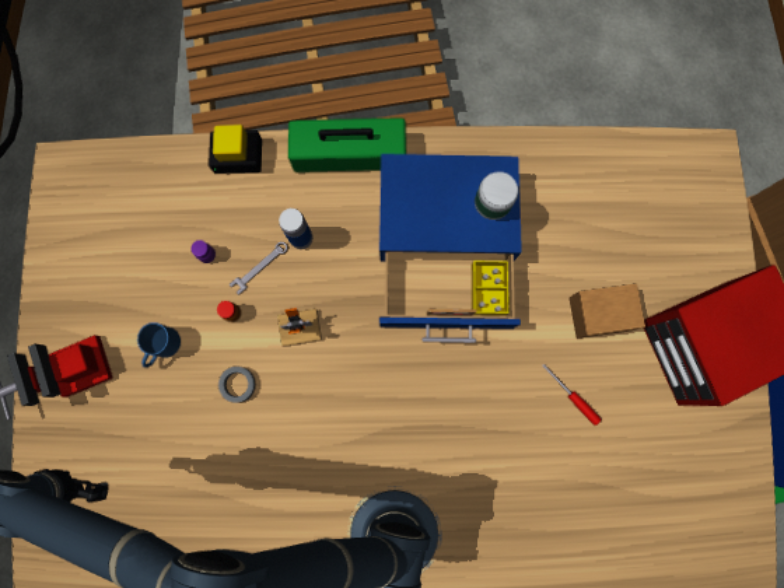

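The side view shows the red-lidded amber jar at scaled (286,427), the purple look-alike at (190,414), and the arm hiding the clamp. The top view shows:
- red lid at (228,311)
- purple jar at (203,252)
- clamp on its rack at (298,326)
- drawer label at about (452,313)
- free space at about (430,282)

Candidates for the jar are the red lid at (228,311), the purple one at (203,252) and the red vise at (75,370). By its description it is the red lid. I'll check with a close crop.

Run:
```python
from h import *
C=cap("top"); im=C[0]
a=cv2.resize(im[175:255,150:250],(500,400),interpolation=cv2.INTER_CUBIC)
b=cv2.resize(im[160:250,265:380],None,fx=2.6,fy=2.6)
out=np.zeros((400,800,3),np.uint8); out[:,:500]=a; out[:234,500:799]=b[:, :299]
cv2.imwrite("pics/crop1.png",out)
p=lambda u,v,z:print((u,v),z,np.round(atz(C,(u/1.4,v/1.4),z),4))
p(228,309,.07);p(298,318,.1);p(452,313,.158);p(380,325,.098);p(519,324,.098);p(388,257,.12);p(520,254,.12)
hsv=cv2.cvtColor(im,cv2.COLOR_BGR2HSV)
m=((hsv[...,0]<6)|(hsv[...,0]>174))&(hsv[...,1]>170)&(hsv[...,2]>90)
r=m[205:235,145:180]; ys,xs=np.nonzero(r); print("lid",xs.mean()+145,ys.mean()+205,len(xs),xs.min()+145,xs.max()+145,ys.min()+205,ys.max()+205)
print(atz(C,(xs.mean()+145,ys.mean()+205),.066))
```

```text
(228, 309) 0.07 [0.552  0.3917 0.07  ]
(298, 318) 0.1 [0.5226 0.2145 0.1   ]
(452, 313) 0.158 [ 0.5192 -0.1445  0.158 ]
(380, 325) 0.098 [0.5024 0.0204 0.098 ]
(519, 324) 0.098 [ 0.4979 -0.3099  0.098 ]
(388, 257) 0.12 [ 0.6616 -0.0016  0.12  ]
(520, 254) 0.12 [ 0.6633 -0.3169  0.12  ]
lid 160.6639344262295 220.49180327868854 122 155 166 215 226
[0.55353262 0.40046551 0.066     ]
```

View pics/crop1.png

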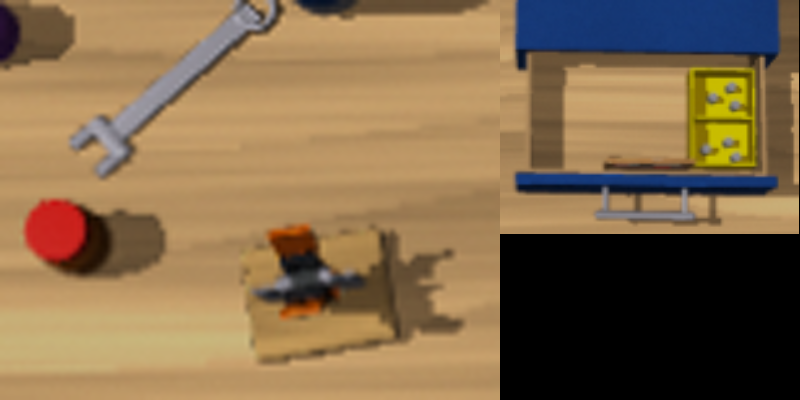

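The crop confirms the choice: red lid at crop (57,230), native (161,221). The clamp sits at crop (297,272), slightly yawed. The label is near the front of the drawer, and its free space is to the left of the yellow tray.

Run:
```python
from h import *
C=cap("top"); np.set_printoptions(precision=4,suppress=True)
A=lambda u,v,z:atz(C,(150+u/5-.4,175+v/5-.4),z)
B=lambda u,v,z:atz(C,(265+u/2.6-.3,160+v/2.6-.3),z)
print("fin",A(255,295,.085),A(362,282,.085)); print("rack corners z.02",A(260,362,.02),A(400,335,.02),A(243,250,.02))
print("handles",A(292,237,.14),A(300,312,.14))
print("label ends",B(104,163,.158),B(192,164,.158))
print("drawer inner wall L top .098, tray left .067, front top ends",B(30,170,.098),B(64,70,.022),B(64,165,.022),B(190,70,.067),B(190,160,.067))
print("cab front top",B(16,53,.12),B(278,53,.12))
print("jar above, cm:",go([.553,.399,.15]), "mug",atz(C,(155/1.4,337/1.4),.09))
print("spray",atz(C,(291/1.4,217/1.4),.17))
```

```text
fin [0.5036 0.2581 0.085 ] [0.511 0.186 0.085]
rack corners z.02 [0.4644 0.2661 0.02  ] [0.4816 0.168  0.02  ] [0.5435 0.2787 0.02  ]
handles [0.5342 0.2242 0.14  ] [0.4854 0.2188 0.14  ]
label ends [ 0.5242 -0.0868  0.158 ] [ 0.5208 -0.1947  0.158 ]
drawer inner wall L top .098, tray left .067, front top ends [0.5257 0.0041 0.098 ] [ 0.673  -0.0446  0.022 ] [ 0.5421 -0.0415  0.022 ] [ 0.6595 -0.2106  0.067 ] [ 0.5389 -0.2054  0.067 ]
cab front top [0.6739 0.019  0.12  ] [ 0.6679 -0.3179  0.12  ]
jar above, cm: [-44.2446 -15.5656   8.0842] mug [0.4838 0.5657 0.09  ]
spray [0.7499 0.2219 0.17  ]
```

```bash
python3 -m crank '[[[-5.5,-1.9,0.4,0,0,-4],[-11.5,-4,0.8,0,0,-8],[-17,-6,1.2,0,0,-12],[-23,-8,1.6,0,0,-13.7],[-28.5,-10,2,0,0,-13.7]]]' 8.5 30 && python3 -c "
from h import *
print(go([.553,.399,.13]), env.sense()['tcp_rot'])"
```

```text
time_s: 0.82
eef_pos: [0.4151, 0.4891, 0.2106]
tcp_rot: [[-1.0, 0.001, -0.0], [0.001, 1.0, -0.001], [0.0, -0.001, -1.0]]
ft_force: [0.9, 0.0, -0.9]
finger_gap: 0.0853
[-13.80361735  -8.98430177   8.06857123] [[-9.99999608e-01  8.77108094e-04 -1.24000975e-04]
 [ 8.77248958e-04  9.99998965e-01 -1.14053761e-03]
 [ 1.23000472e-04 -1.14064594e-03 -9.99999342e-01]]
```

```bash
python3 -m crank '[[[-5,-3.3,2.5,0,0,0],[-10,-6.5,5.5,0,0,0],[-13.8,-9,8.5,0,0,0],[-13.8,-9,10,0,0,0],[-13.8,-9,10,0,0,0]]]'
python3 - <<'E'
from h import *
C=cap("side");T=cap("top")
a=C[0][200:400,130:330];b=T[0][150:270,110:230]
o=np.hstack([cv2.resize(x,(400,400),interpolation=cv2.INTER_CUBIC) for x in(a,b)]);cv2.imwrite("pics/p2.png",o)
print(proj(C,[[.553,.399,.07],[.553,.399,0]]),go([.553,.399,.023]))
E
```

```text
time_s: 1.45
eef_pos: [0.5516, 0.3986, 0.1089]
tcp_rot: [[-1.0, 0.001, -0.004], [0.001, 1.0, -0.003], [0.004, -0.003, -1.0]]
ft_force: [-0.5, 0.7, 0.6]
finger_gap: 0.085
[[203.6509884  291.38911723]
 [205.82115663 314.40577242]] [-0.12621533 -0.19043554  8.83807157]
```

View pics/p2.png

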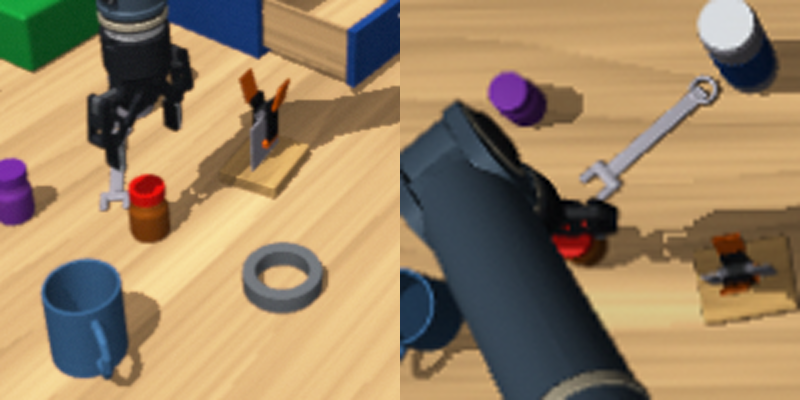

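The side crop puts the lid at native (204,292) against a predicted (204,291), so the jar position agrees. The clamp stands upright at crop (265,105). Next I go down and grip.

```bash
python3 -m crank '[[[-0.1,-0.2,4,0,0,0],[-0.1,-0.2,7,0,0,0],[-0.1,-0.2,8.8,0,0,0],[-0.1,-0.2,8.8,0,0,0],[-0.1,-0.2,8.8,0,0,0]]]' && python3 -m crank '[[[0,0,0,0,0,0],[0,0,0,0,0,0],[0,0,0,0,0,0],[0,0,0,0,0,0],[0,0,0,0,0,0]]]' 3.5 30
python3 -c "
from h import *
C=cap('side')
A=lambda u,v:(130+u/2,200+v/2)
print(go([.553,.399,.16]),go([.60,-.09,.16]))
print(proj(C,[[.51,.2215,.091],[.534,.2242,.14],[.4854,.2188,.14],[.5073,.222,.085]])*2-[260,400])"
```

```text
time_s: 2.17
eef_pos: [0.5534, 0.4, 0.025]
tcp_rot: [[-1.0, -0.002, 0.002], [-0.002, 1.0, 0.002], [-0.002, 0.002, -1.0]]
ft_force: [-0.2, 0.6, 0.6]
finger_gap: 0.0849
time_s: 2.8
eef_pos: [0.554, 0.4008, 0.0265]
tcp_rot: [[-1.0, -0.002, 0.003], [-0.002, 1.0, 0.004], [-0.003, 0.004, -1.0]]
ft_force: [-1.3, -0.4, 5.6]
finger_gap: 0.0464
[  0.05802841  -0.13253229 -13.34974377] [ -4.52424634 -49.04337634 -13.52888608]
[[267.66593612 108.16267525]
 [250.12130572  70.29902034]
 [284.45752232  80.71784986]
 [269.24054686 112.99379673]]
```

```bash
python3 -m crank '[[[0,0,-3,0,0,0],[0,0,-8,0,0,0],[0,0,-13,0,0,0],[-0.3,-2,-18,0,0,0],[-0.8,-7,-19,0,0,0]]]' && python3 -c "
from h import *
print(go([.60,-.09,.21]))"
```

```text
time_s: 3.48
eef_pos: [0.5622, 0.3335, 0.2203]
tcp_rot: [[-1.0, -0.008, 0.009], [-0.008, 1.0, 0.01], [-0.009, 0.01, -1.0]]
ft_force: [1.3, -0.6, -3.0]
finger_gap: 0.0463
[ -3.44660321 -42.38920508   0.64819298]
```

```bash
python3 -m crank '[[[-0.4,-5,0.3,0,0,0],[-0.9,-11,0.3,0,0,0],[-1.4,-17,0.3,0,0,0],[-1.9,-23,0.3,0,0,0],[-2.4,-29,0.3,0,0,0]]]' && python3 -c "
from h import *
print(go([.60,-.09,.2]))"
```

```text
time_s: 4.1
eef_pos: [0.5879, 0.0416, 0.2144]
tcp_rot: [[-1.0, -0.008, 0.008], [-0.008, 1.0, 0.01], [-0.009, 0.01, -1.0]]
ft_force: [0.6, 0.0, -2.0]
finger_gap: 0.0465
[ -1.09377172 -13.18686878   1.32166907]
```

```bash
python3 -m crank '[[[-0.5,-5.5,0.4,0,0,0],[-0.9,-10.5,0.8,0,0,0],[-1.1,-13.2,1,0,0,0],[-1.1,-13.2,1,0,0,0],[-1.1,-13.2,1,0,0,0]]]'
python3 - <<'E'
from h import *
C=cap("side");T=cap("top")
a=C[0][90:290,190:390];b=T[0][130:260,250:380]
o=np.hstack([cv2.resize(x,(400,400),interpolation=cv2.INTER_CUBIC) for x in(a,b)]);cv2.imwrite("pics/p3.png",o)
print(go([.60,-.09,.05]))
E
```

```text
time_s: 4.72
eef_pos: [0.5998, -0.0888, 0.2029]
tcp_rot: [[-1.0, -0.009, 0.008], [-0.009, 1.0, 0.011], [-0.008, 0.011, -1.0]]
ft_force: [0.4, 0.3, -1.4]
finger_gap: 0.0463
[ 0.13274912 -0.34883515 15.30890501]
```

View pics/p3.png

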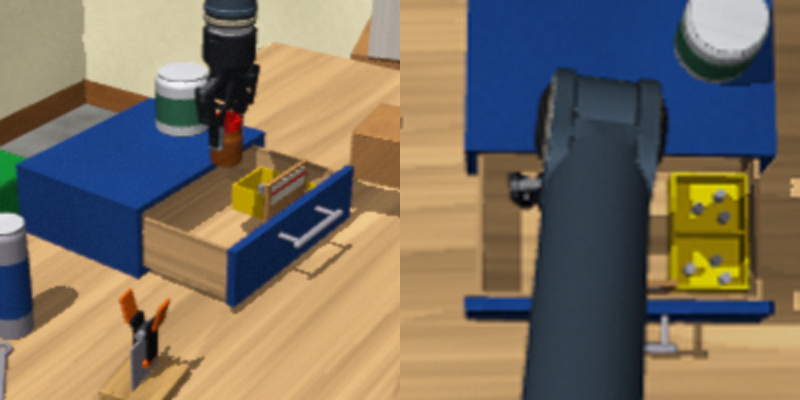

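The jar hangs upright over the free space between label and cabinet (side crop (228,145)). Now I lower it.

```bash
python3 -m crank '[[[0,-0.1,4,0,0,0],[0.1,-0.2,8,0,0,0],[0.1,-0.3,11.5,0,0,0],[0.1,-0.3,13.5,0,0,0],[0.1,-0.3,14,0,0,0]]]' && python3 -c "
from h import *
print(go([.60,-.09,.05]))"
```

```text
time_s: 5.45
eef_pos: [0.5994, -0.088, 0.0617]
tcp_rot: [[-1.0, -0.013, 0.005], [-0.013, 1.0, 0.012], [-0.006, 0.011, -1.0]]
ft_force: [0.6, 0.0, -1.4]
finger_gap: 0.0464
[-0.04868805 -0.21685854  1.1721656 ]
```

```bash
python3 -m crank '[[[0,0,0.5,0,0,0],[0,0,0.9,0,0,0],[0,0,1.2,0,0,0],[0,0,1.3,0,0,0],[0,0,1.3,0,0,0]]]'
```

```text
time_s: 6.08
eef_pos: [0.5996, -0.0879, 0.0489]
tcp_rot: [[-1.0, -0.013, 0.006], [-0.013, 1.0, 0.012], [-0.006, 0.011, -1.0]]
ft_force: [0.0, 0.4, -2.2]
finger_gap: 0.0461
```

```bash
python3 -m crank '[[[0,0,0.05,0,0,0],[0,0,0.05,0,0,0],[0,0,0.05,0,0,0],[0,0,0.05,0,0,0],[0,0,0.05,0,0,0]]]' 7.5; python3 -m crank '[[[0,0,-3,0,0,0],[0,0,-7,0,0,0],[0,0,-12,0,0,0],[0,0,-17,0,0,0],[0,0,-20,0,0,0]]]'; python3 -c "
from h import *
print(go([.54,.21,.26]))"
```

```text
time_s: 6.7
eef_pos: [0.5997, -0.0879, 0.0485]
tcp_rot: [[-1.0, -0.013, 0.006], [-0.013, 1.0, 0.011], [-0.006, 0.011, -1.0]]
ft_force: [1.1, -0.6, 0.3]
finger_gap: 0.075
time_s: 7.32
eef_pos: [0.5992, -0.0904, 0.2515]
tcp_rot: [[-1.0, -0.012, 0.01], [-0.012, 1.0, 0.011], [-0.01, 0.011, -1.0]]
ft_force: [0.3, -0.1, 0.7]
finger_gap: 0.0748
[ 5.54109598 30.12258207 -0.56833139]
```

Run:
```python
from h import *
T=cap("top");C=cap("side")
a=T[0][205:255,180:240];b=C[0][225:295,230:300]
cv2.imwrite("pics/p4.png",np.hstack([cv2.resize(a,(480,400),interpolation=cv2.INTER_CUBIC),cv2.resize(b,(300,300),interpolation=cv2.INTER_CUBIC)[:400] if 0 else cv2.copyMakeBorder(cv2.resize(b,(320,320),interpolation=cv2.INTER_CUBIC),0,80,0,0,cv2.BORDER_CONSTANT)]))
print(np.round(env.sense()["joints"],2))
# hypothesis projection: pivot at (x,y,.091), yaw 8
for yaw in(6,9):
  c,s=np.cos(np.radians(yaw)),np.sin(np.radians(yaw))
  R=np.array([[c,-s,0],[s,c,0],[0,0,1]])
  P=np.array([[.030,.014,.052],[.030,-.014,.052],[-.030,.014,.052],[-.030,-.014,.052],[0,.035,-.006],[0,-.035,-.006]])@R.T+[.508,.2215,.091]
  print(yaw,((proj(T,P)-[180,205]+.5)*8).round().tolist(),((proj(C,P)-[230,225]+.5)*320/70).round().tolist())
```

```text
[-0.03  0.33  0.15  1.69 -0.07  1.11  1.73]
6 [[191.0, 134.0], [260.0, 126.0], [206.0, 281.0], [275.0, 273.0], [173.0, 231.0], [338.0, 211.0]] [[97.0, 55.0], [124.0, 30.0], [194.0, 85.0], [220.0, 59.0], [127.0, 178.0], [192.0, 114.0]]
9 [[188.0, 137.0], [256.0, 125.0], [210.0, 283.0], [279.0, 270.0], [174.0, 235.0], [338.0, 206.0]] [[97.0, 56.0], [121.0, 31.0], [196.0, 83.0], [220.0, 57.0], [130.0, 179.0], [189.0, 113.0]]
```

View pics/p4.png

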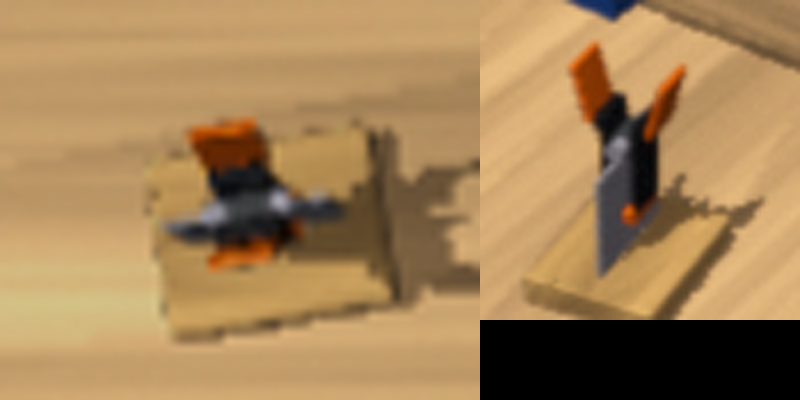

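Both views show the clamp clearly. The top crop has the far handle's top edge at (190,130)-(255,122) and the near handle's lower edge at (210,268)-(270,257). The side crop has the handle tops at (90,68)/(117,43) and (185,82)/(203,66).

```bash
python3 - <<'E'
from h import *
from scipy.optimize import least_squares
T=cap("top");C=cap("side")
t=np.array([[190,130],[255,122],[210,268],[272,256],[168,232],[342,208]])/8.+[180,205]-.5
s=np.array([[90,68],[117,43],[187,84],[204,66],[120,180]])/(320/70)+[230,225]-.5
def pts(p):
    x,y,z,yaw,w=p;c,q=np.cos(yaw),np.sin(yaw);R=np.array([[c,-q,0],[q,c,0],[0,0,1]])
    return np.array([[w,.014,.052],[w,-.014,.052],[-w,.014,.052],[-w,-.014,.052],[0,.035,.085-z],[0,-.035,.085-z]])@R.T+[x,y,z]
f=lambda p:np.r_[(proj(T,pts(p))-t).ravel(),(proj(C,pts(p)[:5])-s).ravel()]
r=least_squares(f,[.508,.222,.091,.13,.03],x_scale=[.01,.01,.01,.1,.01],loss="soft_l1");print(r.x.round(4),f(r.x).round(1))
E
python3 -m crank '[[[1,6,0,0,0,10],[2,12,0,0,0,20],[3,18,0,0,0,30],[4,24,0,0,0,40],[5,30,0,0,0,50]]]' 8.5; python3 -c "
from h import *
s=env.sense();print(go([.508,.222,.2]),np.round(s['joints'],2), np.degrees(np.arctan2(s['tcp_rot'][1][1],s['tcp_rot'][0][1])))"
```

```text
[0.5122 0.2234 0.0847 0.1575 0.0279] [-0.4  0.5 -0.1 -0.  -0.3  0.1  0.4  0.1  0.1 -0.8 -1.1 -1.4  0.5 -0.4
 -0.  -0.4 -0.6  1.7  0.9 -0.1  0.3 -0.3]
time_s: 8.15
eef_pos: [0.5441, 0.2047, 0.2492]
tcp_rot: [[-0.655, 0.756, 0.003], [0.755, 0.655, 0.01], [0.006, 0.009, -1.0]]
ft_force: [0.5, 0.7, 0.0]
finger_gap: 0.0853
[ 3.64354755 -1.63993017  4.93063535] [-0.56  0.3   0.17  1.75 -0.06  1.09  0.34] 40.928283790933826
```

```bash
python3 -m crank '[[[2,-1,0.5,0,0,10],[3.5,-1.7,1,0,0,20],[3.5,-1.7,1.5,0,0,30],[3.5,-1.7,2,0,0,32],[3.5,-1.7,2,0,0,32]]]'; python3 -c "
from h import *
s=env.sense();print(go([.51,.223,.105]),np.round(s['joints'],2), np.degrees(np.arctan2(s['tcp_rot'][1][1],s['tcp_rot'][0][1])))"
```

```text
time_s: 8.78
eef_pos: [0.5078, 0.2198, 0.2278]
tcp_rot: [[-0.157, 0.988, 0.0], [0.988, 0.157, 0.008], [0.008, 0.002, -1.0]]
ft_force: [0.3, -0.2, 0.6]
finger_gap: 0.0848
[ 0.18238239  0.24456636 12.28557295] [-0.68  0.27  0.24  1.84 -0.08  1.03 -0.24] 9.02708036168726
```

```bash
python3 -m crank '[[[0.2,0.2,4,0,0,0],[0.2,0.2,7,0,0,0],[0.2,0.2,10,0,0,0],[0.2,0.2,12,0,0,0],[0.2,0.2,12.2,0,0,0]]]'
python3 - <<'E'
from h import *
C=cap("side");b=C[0][200:300,220:320]
cv2.imwrite("pics/p5.png",cv2.resize(b,(600,600),interpolation=cv2.INTER_CUBIC))
print(go([.51,.223,.105]))
E
```

```text
time_s: 9.4
eef_pos: [0.5087, 0.2224, 0.1043]
tcp_rot: [[-0.158, 0.987, -0.003], [0.987, 0.158, 0.007], [0.007, -0.002, -1.0]]
ft_force: [0.3, -0.4, -0.2]
finger_gap: 0.085
[0.02118755 0.06603312 0.01770124]
```

View pics/p5.png

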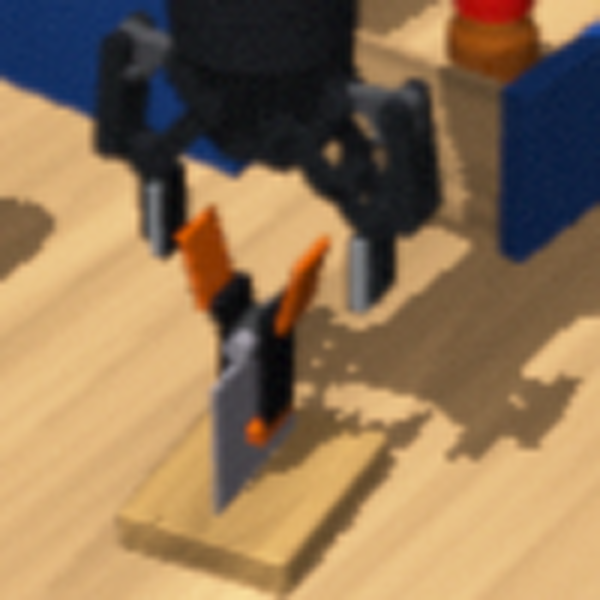

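The fingers straddle the handles, with their mid at about x 258 and the handles' mid at about 250. The clamp is therefore about 3 mm further along +x, as the fit also said (0.512). I'll shift 3 mm and squeeze.

```bash
python3 -m crank '[[[0,0.35,0,0,0,0],[0,0.35,0,0,0,0],[0,0.35,0,0,0,0],[0,0.35,0,0,0,0],[0,0.35,0,0,0,0]]]' 6.2 35; python3 -m crank '[[[0,0,0,0,0,0],[0,0,0,0,0,0],[0,0,0,0,0,0],[0,0,0,0,0,0],[0,0,0,0,0,0]]]' 2.5 35;  python3 -m crank '[[[0,0,0,0,0,0],[0,0,0,0,0,0],[0,0,0,0,0,0],[0,0,0,0,0,0],[0,0,0,0,0,0]]]'
python3 - <<'E'
from h import *
C=cap("side");b=C[0][200:300,220:320]
cv2.imwrite("pics/p6.png",cv2.resize(b,(500,500),interpolation=cv2.INTER_CUBIC))
E
```

```text
time_s: 10.07
eef_pos: [0.5128, 0.2233, 0.1053]
tcp_rot: [[-0.158, 0.988, -0.001], [0.987, 0.158, 0.008], [0.008, 0.0, -1.0]]
ft_force: [0.1, -0.1, 0.4]
finger_gap: 0.0621
time_s: 10.7
eef_pos: [0.5135, 0.2239, 0.1087]
tcp_rot: [[-0.157, 0.988, 0.0], [0.987, 0.157, 0.01], [0.01, 0.002, -1.0]]
ft_force: [-6.3, -2.0, 21.5]
finger_gap: 0.0331
time_s: 11.32
eef_pos: [0.5137, 0.2239, 0.1089]
tcp_rot: [[-0.157, 0.988, 0.001], [0.987, 0.157, 0.01], [0.01, 0.002, -1.0]]
ft_force: [-1.0, -0.2, 4.9]
finger_gap: 0.0329
```

View pics/p6.png

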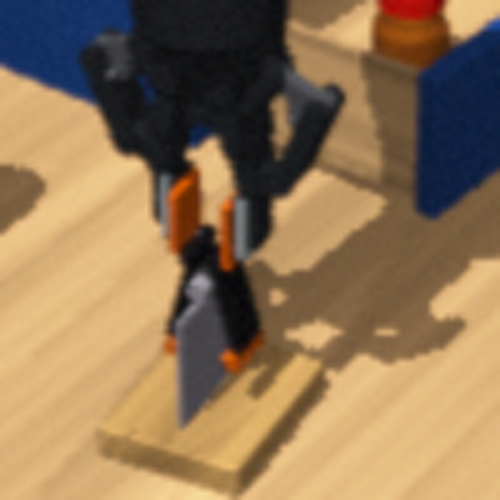

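The clamp is fully squeezed (gap 33 mm), its jaws gape clear of the fin, and the handles sit flat between the pads. Lifting straight up.

```bash
python3 -m crank '[[[0,0,-1.5,0,0,0],[0,0,-4,0,0,0],[0,0,-8,0,0,0],[0,0,-12,0,0,0],[0,0,-16,0,0,0]]]'; python3 -m crank '[[[0,0,-0.8,0,0,3],[0,0,-0.8,0,0,6],[0,0,-0.8,0,0,9],[0,0,-0.8,0,0,10.5],[0,0,-0.8,0,0,10.5]]]'; python3 -c "
from h import *
s=env.sense();print(go([.5225,-.141,.275]),np.round(s['joints'],2), np.degrees(np.arctan2(s['tcp_rot'][1][1],s['tcp_rot'][0][1])))"
```

```text
time_s: 12.0
eef_pos: [0.5133, 0.2221, 0.2704]
tcp_rot: [[-0.157, 0.988, 0.0], [0.988, 0.157, 0.01], [0.009, 0.002, -1.0]]
ft_force: [0.5, 0.2, -1.2]
finger_gap: 0.0332
time_s: 12.62
eef_pos: [0.5132, 0.2219, 0.2785]
tcp_rot: [[0.025, 1.0, 0.0], [1.0, -0.025, 0.009], [0.009, 0.0, -1.0]]
ft_force: [-0.0, 0.5, -1.6]
finger_gap: 0.0328
[-3.62605395e+01  1.83337020e+00  6.92154751e-03] [-0.71  0.24  0.28  1.77 -0.08  1.14 -0.43] -1.4304461386485046
```

```bash
python3 -m crank '[[[-5,0.3,-0.5,0,0,0],[-10,0.6,-0.5,0,0,0],[-16,0.9,-0.5,0,0,0],[-22,1.2,-0.5,0,0,0],[-27,1.5,-0.5,0,0,0]]]'; python3 -m crank '[[[-4,0.2,0,0,0,0],[-7,0.4,0,0,0,0],[-8,0.4,0,0,0,0],[-8,0.4,0,0,0,0],[-8,0.4,0,0,0,0]]]'
python3 - <<'E'
from h import *
C=cap("side");b=C[0][90:190,270:370]
cv2.imwrite("pics/p7.png",cv2.resize(b,(600,600),interpolation=cv2.INTER_CUBIC))
s=env.sense();print(go([.5225,-.141,.275]),s['tcp_rot'],np.degrees(np.arctan2(s['tcp_rot'][1][1],s['tcp_rot'][0][1])))
P=np.array([[.5225-.0035*k,-.141+.055*j,.158] for k in(-1,1) for j in(-1,1)])
print(((proj(C,P)-[270,90]+.5)*6).round())
p=s['eef_pos']; print(p,((proj(C,[p,[p[0],p[1],p[2]-.017]])-[270,90]+.5)*6).round())
E
```

```text
time_s: 13.25
eef_pos: [0.5211, -0.051, 0.2812]
tcp_rot: [[0.026, 1.0, 0.001], [1.0, -0.026, 0.009], [0.009, 0.001, -1.0]]
ft_force: [0.4, 0.2, -0.9]
finger_gap: 0.0329
time_s: 13.88
eef_pos: [0.5233, -0.1292, 0.2803]
tcp_rot: [[0.023, 1.0, 0.0], [1.0, -0.023, 0.01], [0.01, 0.0, -1.0]]
ft_force: [0.5, 0.4, -1.0]
finger_gap: 0.033
[-1.18740042 -0.05431569  0.52303447] [[ 2.29862148e-02  9.99735601e-01  6.01666968e-04]
 [ 9.99684278e-01 -2.29911353e-02  1.01366458e-02]
 [ 1.01477987e-02  3.68473891e-04 -9.99948442e-01]] -1.3174111869840166
[[434. 475.]
 [321. 558.]
 [446. 479.]
 [333. 561.]]
[ 0.5233128  -0.12919525  0.28035077] [[383. 292.]
 [381. 326.]]
```

View pics/p7.png

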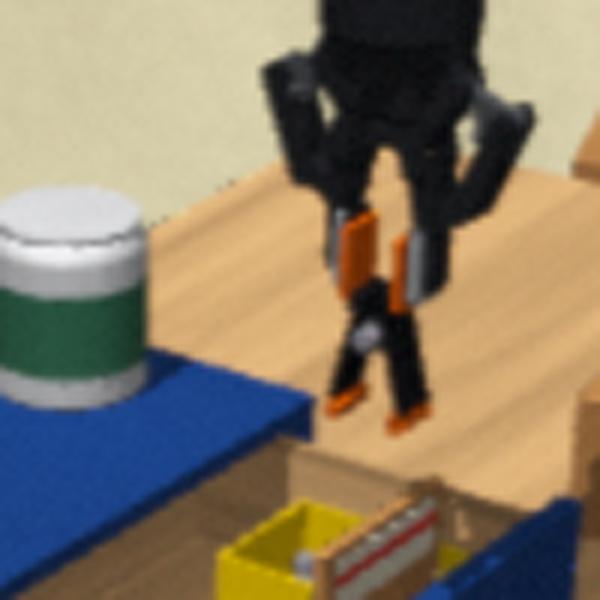

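The clamp hangs vertical, with its pin at (368,335) against a predicted (366,337). That confirms the pivot is about 17 mm below the TCP and x is centred in the grip. The label's top edge runs from (317,552) to about (430,482), within a few pixels of prediction but hinting 2-3 mm more +x, so I'll refine its x.

Run:
```python
from h import *
C=cap("top")
im=cv2.imread("pics/top0.png").astype(float)
for r in range(300,328): print(r,im[r,433:448].mean(0).round().astype(int),im[r,450:465].mean(0).round().astype(int))
# predicted rows for label x edges at z .158 and front face at .098, y=-.10 / -.13
for y in(-.105,-.14):
  P=[[.5225+.0035,y,.158],[.5225-.0035,y,.158],[.5225-.0035,y,.098],[.5225+.0135,y,.158]]
  print(y,((proj(C,P)+.5)*1.4-.5).round(1).tolist())
S=cap("side"); cv2.imwrite("pics/p8.png",cv2.resize(S[0][155:195,310:360],(800,640),interpolation=cv2.INTER_CUBIC)[:600])
P=np.array([[.5225-.0035*k,-.141+.055*j,.158] for k in(-1,1) for j in(-1,1)])
print(((proj(S,P)-[310,155]+.5)*16).round())
```

```text
300 [ 99 148 184] [ 99 148 185]
301 [ 97 145 181] [ 97 145 182]
302 [ 96 143 180] [ 96 142 179]
303 [ 96 143 180] [ 95 141 178]
304 [ 97 145 181] [ 96 142 179]
305 [ 96 143 180] [ 98 145 182]
306 [ 93 139 175] [ 98 146 183]
307 [ 89 134 169] [ 97 145 182]
308 [ 83 128 163] [ 91 136 173]
309 [ 76 126 167] [ 83 129 169]
310 [ 70 121 166] [ 75 119 162]
311 [ 67 110 154] [ 66 108 149]
312 [ 59  79 104] [ 59  82 106]
313 [47 58 77] [47 59 85]
314 [37 51 73] [36 47 82]
315 [ 50  77 102] [46 70 96]
316 [ 78 105 132] [ 71 100 127]
317 [101 106 118] [ 91 102 119]
318 [113  65  39] [95 61 44]
319 [116  58  26] [111  57  28]
320 [117  55  21] [118  55  21]
321 [117  55  21] [118  55  21]
322 [111  52  20] [115  54  20]
323 [84 39 15] [99 47 18]
324 [57 27 10] [73 34 13]
325 [38 18  7] [38 18  6]
326 [38 19 10] [38 17  6]
327 [43 36 36] [44 36 36]
-0.105 [[434.8, 310.6], [434.9, 313.7], [433.0, 317.2], [434.6, 306.3]]
-0.14 [[450.1, 310.3], [450.2, 313.3], [447.8, 316.9], [450.0, 306.0]]
[[518. 228.]
 [215. 447.]
 [550. 237.]
 [249. 457.]]
```

View pics/p8.png

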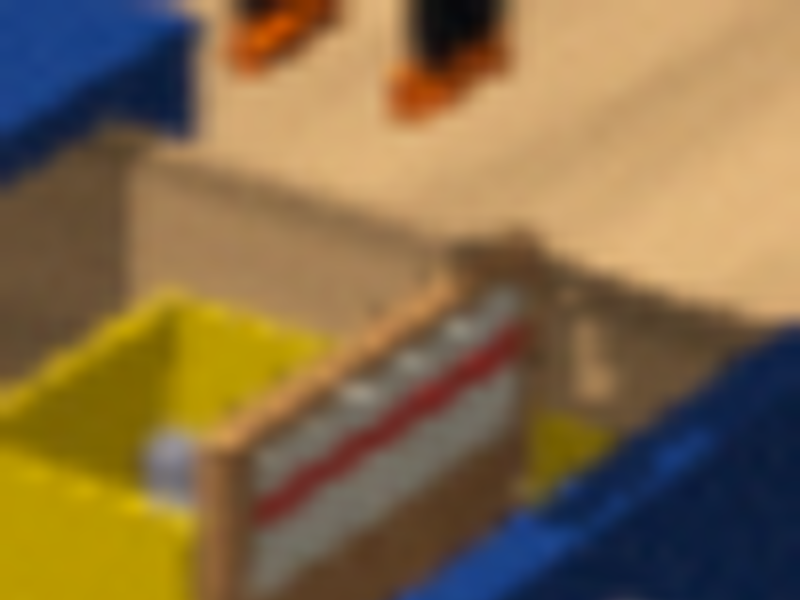

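In the side view the label's corners sit about 8 px of a 16x zoom left of prediction, which puts x at about 0.524. The top-view profile gives about 0.526, so I take x = 0.525. The clamp is at about 0.5225. I'll shift, then descend slowly.

```bash
python3 -m crank '[[[-0.4,0.1,0,0,0,0],[-0.8,0.2,0.5,0,0,0],[-1.2,0.25,1.5,0,0,0],[-1.2,0.25,3,0,0,0],[-1.2,0.25,4,0,0,0]]]'; python3 -m crank '[[[0,0,0,0,0,0],[0,0,0,0,0,0],[0,0,0.2,0,0,0],[0,0,0.3,0,0,0],[0,0,0.3,0,0,0]]]'
python3 - <<'E'
from h import *
S=cap("side"); cv2.imwrite("pics/p9.png",cv2.resize(S[0][125:185,300:370],(700,600),interpolation=cv2.INTER_CUBIC))
print(go([.525,-.141,.2015]))
p=np.array(env.sense()['eef_pos'])
print(((proj(S,[p+[0,.015,-.017],p+[0.013,.015,-.065],p+[-.013,.015,-.065],[.525+.0035,p[1]+.015,.158],[.525-.0035,p[1]+.015,.158]])-[300,125]+.5)*10).round().tolist())
E
```

```text
time_s: 14.65
eef_pos: [0.5248, -0.1411, 0.2387]
tcp_rot: [[0.024, 1.0, -0.001], [1.0, -0.024, 0.01], [0.01, -0.002, -1.0]]
ft_force: [-0.7, 0.6, -1.1]
finger_gap: 0.0332
time_s: 15.28
eef_pos: [0.5249, -0.1411, 0.2357]
tcp_rot: [[0.024, 1.0, -0.001], [1.0, -0.024, 0.01], [0.01, -0.001, -1.0]]
ft_force: [-0.5, 0.2, -0.9]
finger_gap: 0.0328
[-0.02559053  0.01520263  3.42442854]
[[318.0, 339.0], [272.0, 478.0], [350.0, 501.0], [298.0, 526.0], [319.0, 532.0]]
```

View pics/p9.png

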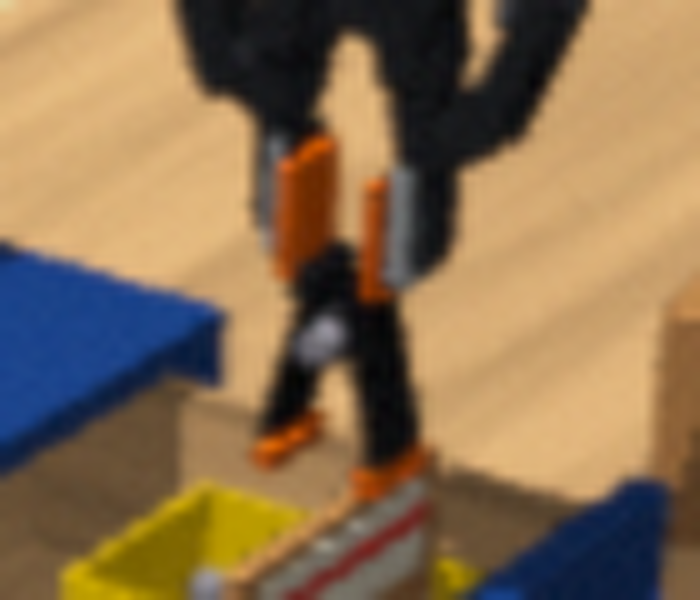

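The clamp hangs square above the label: pin at (322,338) against a predicted (318,339), jaw tips at (265,460) and (357,490), with the edge predicted between them at (308,529). I'll add 1 mm of +x and descend gently.

```bash
python3 -m crank '[[[0,0.1,0.3,0,0,0],[0,0.1,0.7,0,0,0],[0,0.1,1.1,0,0,0],[0,0.1,1.5,0,0,0],[0,0.1,1.7,0,0,0]]]'; python3 -m crank '[[[0,0,0.4,0,0,0],[0,0,0.8,0,0,0],[0,0,1.2,0,0,0],[0,0,1.5,0,0,0],[0,0,1.5,0,0,0]]]'
python3 - <<'E'
from h import *
S=cap("side"); cv2.imwrite("pics/p10.png",cv2.resize(S[0][125:185,300:370],(700,600),interpolation=cv2.INTER_CUBIC))
p=np.array(env.sense()['eef_pos']);print(p)
print(((proj(S,[p+[0,.015,-.017],p+[0.013,.015,-.065],p+[-.013,.015,-.065],[.525+.0035,p[1]+.015,.158],[.525-.0035,p[1]+.015,.158]])-[300,125]+.5)*10).round().tolist())
E
```

```text
time_s: 15.95
eef_pos: [0.5257, -0.1409, 0.2184]
tcp_rot: [[0.024, 1.0, -0.002], [1.0, -0.024, 0.01], [0.01, -0.002, -1.0]]
ft_force: [0.3, -0.5, -0.5]
finger_gap: 0.033
time_s: 16.58
eef_pos: [0.5255, -0.1407, 0.2031]
tcp_rot: [[0.024, 1.0, -0.002], [1.0, -0.024, 0.01], [0.01, -0.002, -1.0]]
ft_force: [-0.3, -0.1, -1.7]
finger_gap: 0.0328
[ 0.52567075 -0.14077571  0.20325431]
[[310.0, 441.0], [265.0, 577.0], [341.0, 600.0], [298.0, 526.0], [318.0, 532.0]]
```

View pics/p10.png

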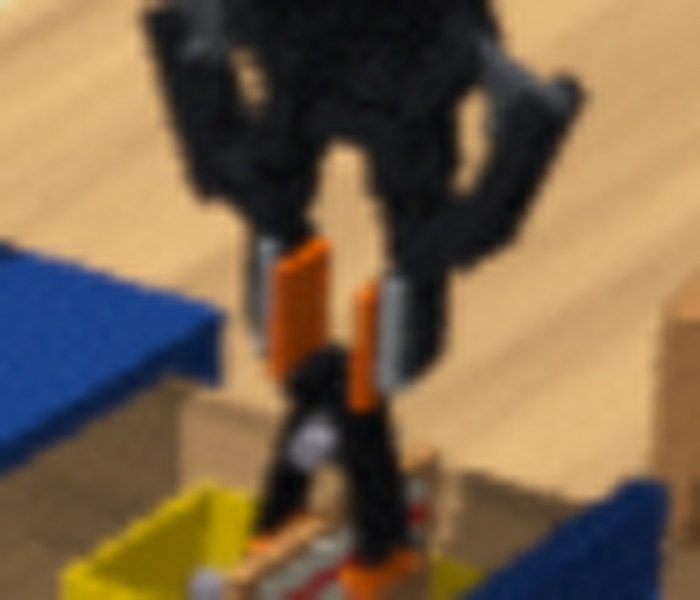

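The jaws straddle the label: pin at (315,442), edge between them at about (314,525), roughly 27 mm below the pivot and centred, with no contact force. A last numeric check of the jar and of stillness comes next, then I hand in.

```bash
python3 -m crank '[[[0,0,0,0,0,0],[0,0,0,0,0,0],[0,0,0,0,0,0],[0,0,0,0,0,0],[0,0,0,0,0,0]]]'
python3 - <<'E'
from h import *
S=cap("side"); hsv=cv2.cvtColor(S[0],cv2.COLOR_BGR2HSV)
m=(((hsv[...,0]<6)|(hsv[...,0]>174))&(hsv[...,1]>170)&(hsv[...,2]>90)).astype(np.uint8)
u,v=proj(S,[[.6,-.088,.087]])[0];print("pred lid",u,v)
n,_,st,ce=cv2.connectedComponentsWithStats(m[int(v)-25:int(v)+25,int(u)-25:int(u)+25])
for i in range(1,n): print(st[i],ce[i]+[int(u)-25,int(v)-25])
s=env.sense();print(np.abs(s["qd"]).max(),s["ft_force"],s["finger_gap"])
E
```

```text
time_s: 17.25
eef_pos: [0.5257, -0.1408, 0.2033]
tcp_rot: [[0.024, 1.0, -0.002], [1.0, -0.024, 0.01], [0.01, -0.002, -1.0]]
ft_force: [-0.2, -0.4, -1.4]
finger_gap: 0.0326
pred lid 301.33506140886016 196.7183438341582
[ 19  22  14  11 129] [301.54263566 197.74418605]
0.0018959070494189904 [-0.2931928   0.28000498 -0.84120923] 0.032843385467498515
```

```bash
python3 -c "
from rig import env
print(env.sign_off())"
```

```text
the job is handed in; nothing more can be done
None
```

The jar is standing in the drawer behind the label. The clamp is held squeezed open over the middle of the label's top edge, and I have handed the job in at about 17 s of robot time. No verdict was reported.

- **Jar:** I set it down at about (0.60, -0.09) m and let go. In the final picture the red lid was within about 1 px of where an upright jar there should appear.
- **Clamp grip:** it was lifted straight off the rack and is squeezed to its stop. The finger gap reads 33 mm, and the handles at the stop are 34 mm apart.
- **Clamp position:** the last picture shows one jaw on each side of the label, roughly centred. The edge is about 27 mm below the pivot, and the clamp is square to it within about 1°.
- **Contact and motion:** the wrist force on the tool stayed under 2 N during the final descent and hold, so there was no sign of touching the cardboard. The arm was still at hand-in.

The two cameras disagreed on the label's x position by about 2 mm (0.524 against 0.526 m). I used 0.525 m, then moved the clamp 1 mm further. I saw no bystander move, but I did not measure their positions again at the end.

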